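Feel for the empty cells of a covered crate and load the sample jars

TASK

Some cells of the covered crate are already taken, which cannot be seen: pull the probe rod out of its holder, push its tip down through the leaves of the cells to feel which are empty, and stand the rod back in its holder. Then stand every sample jar that is on the desk upright in an empty cell of the crate, one to a cell, right down on the cell's floor. Leave the small dropper bottle where it is.

Things in the scene. Friction and masses are not known exactly. Their poses are not given: they have to be found in the camera images.
- crate: flat grey crate with a fixed metal cover, 224 mm (its x) by 292 mm (its y), 58 mm high to the cover's top, fixed to the desk; origin: centre of its underside. 2 rows (115 mm apart in x) by 3 columns (92 mm apart in y) of cells under black leaves. Three cells, different each time, hold a hidden squat tin, its top 11 mm below the cover's top; the other three are empty.
- cell_1 (a point): centre of the opening of a cell (row nearer the robot, left), level with the cover's top; axes as the crate's. Opening 80 mm (x) by 78 mm (y), shut by two slick leaves hinged on its +x and -x edges, which swing down at about 1 N and spring back. If empty, 52 mm deep to a pad 6 mm above the crate's underside; a jar then sticks out 35 mm
- cell_2 (a point): centre of the opening of a cell (row nearer the robot, middle), level with the cover's top; axes as the crate's. Opening 80 mm (x) by 78 mm (y), shut by two slick leaves hinged on its +x and -x edges, which swing down at about 1 N and spring back. If empty, 52 mm deep to a pad 6 mm above the crate's underside; a jar then sticks out 35 mm
- cell_3 (a point): centre of the opening of a cell (row nearer the robot, right), level with the cover's top; axes as the crate's. Opening 80 mm (x) by 78 mm (y), shut by two slick leaves hinged on its +x and -x edges, which swing down at about 1 N and spring back. If empty, 52 mm deep to a pad 6 mm above the crate's underside; a jar then sticks out 35 mm
- cell_4 (a point): centre of the opening of a cell (far row, left), level with the cover's top; axes as the crate's. Opening 80 mm (x) by 78 mm (y), shut by two slick leaves hinged on its +x and -x edges, which swing down at about 1 N and spring back. If empty, 52 mm deep to a pad 6 mm above the crate's underside; a jar then sticks out 35 mm
- cell_5 (a point): centre of the opening of a cell (far row, middle), level with the cover's top; axes as the crate's. Opening 80 mm (x) by 78 mm (y), shut by two slick leaves hinged on its +x and -x edges, which swing down at about 1 N and spring back. If empty, 52 mm deep to a pad 6 mm above the crate's underside; a jar then sticks out 35 mm
- cell_6 (a point): centre of the opening of a cell (far row, right), level with the cover's top; axes as the crate's. Opening 80 mm (x) by 78 mm (y), shut by two slick leaves hinged on its +x and -x edges, which swing down at about 1 N and spring back. If empty, 52 mm deep to a pad 6 mm above the crate's underside; a jar then sticks out 35 mm
- jar_1: white screw-lid sample jar, 87 mm tall, 74 mm across the ribbed lid, the solid part that fingers meet is a plain upright cylinder 68 mm in diameter; 0.2 to 0.3 kg. Origin: centre of its underside, z up. May be absent. To be loaded.
- jar_2: white screw-lid sample jar, 87 mm tall, 74 mm across the ribbed lid, the solid part that fingers meet is a plain upright cylinder 68 mm in diameter; 0.2 to 0.3 kg. Origin: centre of its underside, z up. May be absent. To be loaded.
- jar_3: white screw-lid sample jar, 87 mm tall, 74 mm across the ribbed lid, the solid part that fingers meet is a plain upright cylinder 68 mm in diameter; 0.2 to 0.3 kg. Origin: centre of its underside, z up. May be absent. To be loaded.
- rod: probe rod, 200 mm long, 0.08 kg: round steel shaft 12 mm in diameter (lower 140 mm), on top a square wooden handle 22 x 22 x 60 mm. Origin: the tip (lower end); z runs up the rod to the handle, x and y are square to the handle's flat sides. It starts upright in the holder, loosely: it may lean a few degrees.
- rod_tip (a point): lower end of the probe rod
- rod_grip (a point): middle of the rod's wooden handle, 170 mm above the tip
- holder: heavy dark steel cup for the probe rod, fixed to the desk, 90 mm high, 68 mm wide at the foot and 52 mm at the top, with an upright round bore 18 mm in diameter open at the top and a floor 6 mm above the desk. Origin: centre of its underside.
- dropper: small dropper bottle, 28 mm in diameter, 68 mm high, standing among the jars; bystander. Origin: centre of its underside
Not all that is in view belongs to the job. Leave any orange look-alike of the jar_3 alone. What is shaped like the jar_2 but turquoise is not meant.

How it is judged:
By the outcome, as a careful person would: the job done as asked, in the order asked, and still so for the second after the job is handed in, with the robot touching nothing.
Of jar_1, jar_2, jar_3 only 2 to 3 are there at a start; the rules pass over those that are not, and their reading is None.
At some moment in a run one of jar_1, jar_2, jar_3 may be knocked a few centimetres aside while the robot is not near it.
It also fails if it takes over 208 s, if anything falls off the work surface, if the arm or the gripper's body presses on something with over 40 N, if the wrist force passes 120 N, or if a joint passes its speed limit or range.

ROBOT

A 6-joint arm with a two-finger parallel gripper is mounted at the origin on a cart in front of the work surface, level with it; the furniture and walls round the work are solid. World frame = base frame: x ahead of the robot, y to its left, z up, the work surface at z = 0. Lengths are in mm, angles in rad, forces in N, time in s.
With the tool pointing down it reaches from about 300 to 775 mm from the base axis. Payload 14.6 kg.
Tool frame: the origin (TCP) lies between the finger pads; the fingertips stand 25 mm ahead of it and the grasp point (between the pads) lies 6 mm ahead of it; z points along the fingers, y is the line along which they close (so a half turn about z gives the same grasp; the last joint's range is limited). The gripper opens to 94 mm and grips with 3 to 60 N. Pads are 16 mm wide; open, the fingers measure 119 mm over their backs; the gripper's body (75 mm by 177 mm) begins 78 mm behind the grasp point.
Start: joints at [-1.24, 0.3, 1.521, -0, 1.321, -0.067], TCP at [213.057, -507.046, 230.446] pointing down, gripper open.
Joint ranges: [-3.03, 3.03], [-0.79, 2.21], [0.23, 2.52], [-1.04, 4.18], [0, 3.07], [-2.55, 2.55]. Speed limits (rad/s): [2.22, 2.22, 2.57, 3.14, 3.14, 3.14].

INTERFACE

Orientations are given as [roll, pitch, yaw] about the fixed x, y, z axes, in that order (R = Rz(yaw) Ry(pitch) Rx(roll)).
In Python, from cell import manip gives the robot as it stands. The module is installed in compiled form; this text tells all that it offers.
- The arm moves only by the tool step_arm, never from a script. Its argument "series" is one flat list of numbers, 5 for each row, row after row: the shift along the world's x, y, z in mm, then the turn about the world's z in rad, then the closure, from 0 (fully open) to 1 (shut). In form: [dx, dy, dz, spin, jaw, dx, dy, dz, spin, jaw, ...]. A call has 1 to 20 rows; each row shifts and turns the commanded pose from where the row before left it; what a row does not reach is not made up. A row lasts 1/8 s, in which the tool goes at most 62.5 mm and 10.7 degrees, less where a joint would pass 70% of its speed; a pose out of reach is approached as far as the arm can. A call is refused whole if a number of a shift passes 62.5 or a number of a turn 0.188, either way. A call with a gripper value outside its range is refused whole. The fingers move at their own pace and stop on an object; "squeeze" is the grip in N (left out, the last holds). Time passes only in rows, so rows that do not move let the fingers close. It gives the time, the measured TCP pose, the force, the opening and the grip force at its end, in the units of the state.
- manip.read_state(): the state, without advancing time (a new reading comes with each control period).
- manip.camera(name): name is "scene" or "top" or "wrist"; returns (picture, depth): 400x640x3 uint8, blue, green, red; 400x640 float32, mm along the optical axis (not along the pixel's ray), 0 where there is no reading.
- manip.camera_info(name): a dict with "fovy" (degrees; the focal length in pixels is half the picture's height over the tangent of half this angle, whatever the lens; pixels are square), "cx", "cy" (the principal point, pixels), "eye" and "orientation" of the camera in the world. Camera axes: x right, y down, z forward; pixel columns grow to the right and rows downward; lengths in mm; the calibration is good to about 2 mm. A picture is of the moment at which its call begins: read the wrist's pose just before it. camera_info takes no time and is no camera call; for the wrist camera it gives the pose at the moment of the call.
- manip.sign_off(): hands the job in; it is judged then, once.
The state is a dict: "clock": time; "joints": joint angles; "qd": joint speeds; "effort": joint torques, N m; "eef_pos": TCP position; "eef_rot": TCP orientation; "wrist_force": force on the tool from outside, world axes, zero at the start; "moment": the same for the moment, N m; "finger_gap": finger opening in mm; "finger_force": force on a finger pad.
Only numpy, scipy, OpenCV 4.12 (cv2) and the standard library are available. Lean on these libraries where they do the work, as an engineer would, in place of code of your own. Each camera call takes 0.05 s, during which the arm holds its last target. There are 200 camera calls.

## Working session

There is one attempt and no reset: what is moved stays moved. The work goes in short steps, Python scripts to look and compute and a tool call to move; the robot and the scene stay as the last step left them, time stands still between calls to the robot, and variables do not carry over. Pictures are saved under pics/ and viewed, at most 14 in all, crops included, and the job is handed in when it is done.

Besides the shell and the picture viewer there is one more tool, called after "Request:" by a JSON object that holds its "method" and its "body", one argument or row to a line. step_arm: Moves the arm, as the interface text tells. Its arguments: {"type":"object","properties":{"series":{"type":"array"},"squeeze":{"type":"number"}},"required":["series"]}

```bash
mkdir -p pics; cat > h.py <<'E'
import numpy as np, cv2, json
from cell import manip
from scipy.spatial.transform import Rotation as Ro
def cam(n):
    i=manip.camera_info(n); p,d=manip.camera(n); return p,d,i
def R_of(i):
    o=np.array(i["orientation"],float)
    if o.shape==(3,3): return o
    return Ro.from_euler('xyz',o).as_matrix() if o.size==3 else Ro.from_quat(o).as_matrix()
def ray(i,u,v):
    f=200/np.tan(np.radians(i["fovy"])/2)
    return R_of(i)@np.array([(u-i["cx"])/f,(v-i["cy"])/f,1.])
def onz(i,u,v,z):
    e=np.array(i["eye"],float); r=ray(i,u,v); return (e+r*(z-e[2])/r[2]).round(1)
def cloud(i,d):
    f=200/np.tan(np.radians(i["fovy"])/2); v,u=np.mgrid[:400,:640]
    P=np.stack([(u-i["cx"])/f*d,(v-i["cy"])/f*d,d],-1)@R_of(i).T+np.array(i["eye"]); P[d<=0]=np.nan; return P
E
python3 - <<'E'
from h import *
print(manip.read_state())
for n in("top","scene"):
    p,d,i=cam(n); print(n,i); cv2.imwrite(f"pics/{n}0.png",p); np.save(n+"_d.npy",d)
print(manip.camera_info("wrist"))
E
```

```text
{'clock': 0.0, 'joints': array([-1.23957720e+00,  3.00452573e-01,  1.52160962e+00,  6.06978001e-06,
        1.32070761e+00, -6.65609104e-02]), 'qd': array([-0.00131289, -0.00175041,  0.00033968, -0.00220978, -0.00053005,
       -0.00096829]), 'effort': array([-6.75796782e-04, -5.31808412e+01, -3.52740920e+01,  7.08032283e-02,
        2.43821600e-02, -1.43544225e-04]), 'eef_pos': array([ 212.99275871, -506.81547718,  229.88440663]), 'eef_rot': array([-3.14041850e+00, -8.41608337e-05,  3.97778479e-01]), 'wrist_force': array([0.01037773, 0.06980025, 0.49577207]), 'moment': array([ 0.00493746, -0.01657206, -0.01011015]), 'finger_force': 0.0, 'finger_gap': 93.87434066050935}
top {'fovy': 49.94736113183584, 'cx': 321.6114294681018, 'cy': 202.85417570825837, 'eye': array([ 445.86512019,   29.6797952 , 1082.09033197]), 'orientation': array([-3.03624535, -0.01493049, -1.55273777])}
scene {'fovy': 52.71245839731583, 'cx': 319.79743209158295, 'cy': 190.6173784032786, 'eye': array([ 62.45014345, 523.01373283, 788.83477268]), 'orientation': array([-2.32835421, -0.00293344, -2.37031198])}
{'fovy': 61.49106913400105, 'cx': 315.50835040765816, 'cy': 207.86030779614026, 'eye': array([ 282.68581815, -479.21821092,  383.68901696]), 'orientation': array([ 2.88132568e+00,  8.93344457e-04, -1.17295685e+00])}
```

View pics/top0.png

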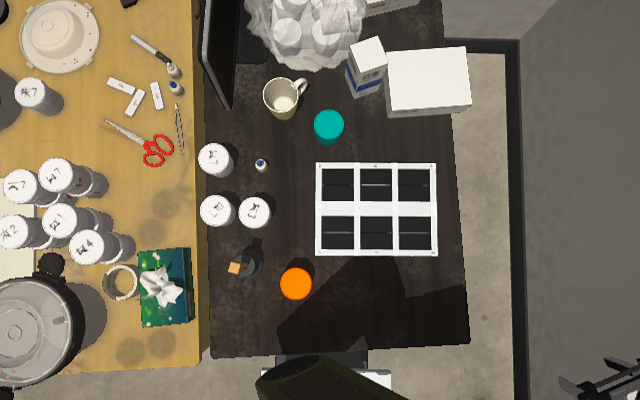

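View pics/scene0.png

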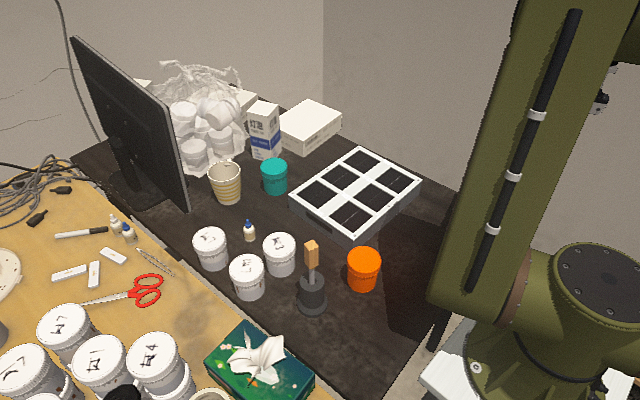

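The top view shows three white jars on the dark desk at (215,160), (218,211) and (255,212). The dropper is at (261,165), the rod handle at (236,268) with its holder at (248,264), and the crate at (376,210). The orange (296,284) and turquoise (329,126) jars are decoys. The white jars on the light side table and those in the bag are off the desk area or background, so they aren't meant.

```bash
cat > m.py <<'E'
from h import *
p,d,i=cam("top"); P=cloud(i,d); hsv=cv2.cvtColor(p,cv2.COLOR_BGR2HSV)
w=((hsv[...,2]>140)&(hsv[...,1]<60)).astype(np.uint8)
for u,v in((215,160),(218,211),(255,212)):
    m=np.zeros_like(w); m[v-24:v+24,u-24:u+24]=1; m=(w>0)&(m>0)&(abs(P[...,2]-87)<8)
    c=max(cv2.findContours(m.astype(np.uint8),0,2)[0],key=cv2.contourArea); (a,b),r=cv2.minEnclosingCircle(c)
    print("jar",round(a),round(b),round(r,1),onz(i,a,b,87),np.nanmedian(P[m],0).round(1))
m=np.zeros_like(w); m[150:270,300:450]=1; m=((w>0)&(m>0)).astype(np.uint8)
c=max(cv2.findContours(m,0,2)[0],key=cv2.contourArea); rr=cv2.minAreaRect(c); Q=np.array([onz(i,*q,58) for q in cv2.boxPoints(rr)])
print("crate",Q.tolist(),Q.mean(0),np.linalg.norm(Q-np.roll(Q,1,0),axis=1), np.nanmedian(P[m>0],0))
# cells: holes in cover
cs,_=cv2.findContours(m,cv2.RETR_CCOMP,2)
for c in cs:
    A=cv2.contourArea(c)
    if 400<A<3000: (a,b),s,an=cv2.minAreaRect(c); print("cell",onz(i,a,b,58),s,an)
hm=cv2.inRange(hsv,(8,80,120),(25,220,255)); hm[:, :200]=0
for c in cv2.findContours(hm,0,2)[0]:
    if cv2.contourArea(c)>30: (a,b),_=cv2.minEnclosingCircle(c); print("wood",a,b,cv2.boundingRect(c),onz(i,a,b,206))
k=(P[...,2]>80)&(P[...,2]<100); k[:245]=0;k[285:]=0;k[:,:225]=0;k[:,275:]=0
print("holder",np.nanmedian(P[k],0),k.sum(), (np.nanmax(P[k],0)+np.nanmin(P[k],0))/2)
k=P[...,2]>190; k[:250]=0;k[285:]=0;k[:,:220]=0;k[:,270:]=0; print("rodtop",k.sum(),np.nanmean(P[k],0))
q,d2,j=cam("scene"); P=cloud(j,d2); hs=cv2.cvtColor(q,cv2.COLOR_BGR2HSV); hm=cv2.inRange(hs,(8,80,100),(25,220,255)); hm[:, :295]=0;hm[:,330:]=0;hm[:235]=0;hm[275:]=0
print("rod scene",np.nanmedian(P[hm>0],0),np.nanmin(P[hm>0],0),np.nanmax(P[hm>0],0))
for n,im,x,y in(("t",p,260,220),("s",q,290,250)):
    cv2.imwrite(f"pics/crop_{n}.png",cv2.resize(im[y-70:y+80,x-90:x+90],None,fx=4,fy=4))
E
python3 m.py
```

```text
jar 213 158 15.4 [652.1 273.3  87. ] [652.2 272.9  86.2]
jar 215 210 15.7 [529.8 263.7  87. ] [529.6 262.2  85.9]
jar 254 212 15.6 [527.  174.1  87. ] [526.8 174.4  86.1]
crate [[430.0, 29.8, 58.0], [653.6, 34.2, 58.0], [659.9, -262.5, 58.0], [435.2, -260.2, 58.0]] [ 544.675 -114.675   58.   ] [290.04661694 223.6432874  296.76687821 224.71177094] [ 543.56350615 -109.89434245   58.57413642]
cell [ 487.6 -206.8   58. ] (35.0, 35.0) 0.0
cell [ 485.9 -114.7   58. ] (35.0, 34.0) 90.0
cell [485.3 -21.6  58. ] (34.0, 34.0) 0.0
cell [ 602.2 -204.9   58. ] (34.0, 33.0) 90.0
cell [ 601.5 -112.9   58. ] (33.0, 33.0) 90.0
cell [599.7 -21.1  58. ] (33.0, 33.0) 90.0
wood 233.5 267.5 (228, 262, 12, 12) [404.4 193.3 206. ]
holder [409.70295349 185.03520311  89.90154829] 269 [404.87797116 191.32649117  88.27302218]
rodtop 133 [405.50330765 191.67653432 204.68631515]
rod scene [395.07998244 199.72819149 187.42061387] [389.74738432  62.53370013  -2.3291375 ] [527.27114739 208.53036415 208.7647095 ]
```

```bash
python3 -c "
import cv2,numpy as np
a=cv2.imread('pics/crop_t.png');b=cv2.imread('pics/crop_s.png')
cv2.imwrite('pics/c2.png',cv2.resize(np.hstack([a,b]),(800,333)))"
```

```text
(no output)
```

View pics/c2.png

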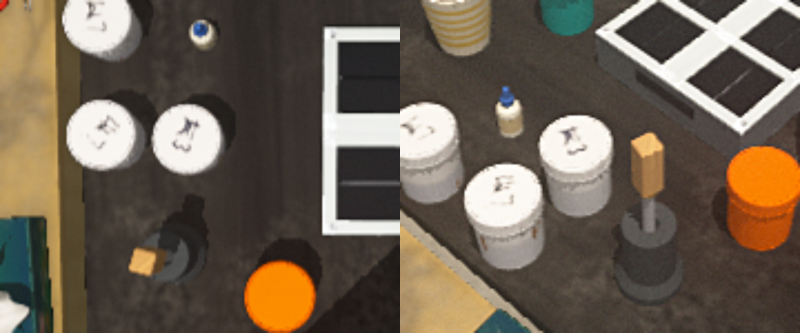

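The top crop confirms the three white desk jars. The rod stands in its holder, leaning slightly toward +y/−x. I'll go above the holder for a close look.

Request:
{"method": "step_arm", "body": {
  "series": [0,0,60,0,0,0,0,60,0,0,16,58,0,0.098,0,16,58,0,0.098,0,16,58,0,0.098,0,16,58,0,0.098,0,16,58,0,0.098,0,16,58,0,0.098,0,16,58,0,0.098,0,16,58,0,0.098,0,16,58,0,0.098,0,16,58,0,0.098,0,16,58,0,0.098,0,16,58,0,0.098,0,0,0,0,0,0,0,0,0,0,0],
  "squeeze": 20
}}

```text
clock: 2.2
eef_pos: [404.9, 188.7, 350.2]
eef_rot: [-3.141, 0.0, 1.574]
wrist_force: [0.0, 0.1, -0.4]
finger_gap: 94.0
finger_force: 0.0
```

```bash
python3 - <<'E'
from h import *
s=manip.read_state(); print(s["eef_pos"],s["eef_rot"],s["joints"],s["clock"])
p,d,i=cam("wrist"); cv2.imwrite("pics/w1.png",p); P=cloud(i,d); np.savez("w1.npz",P=P,p=p)
print(i["eye"],i["orientation"])
E
```

```text
[404.9023632  188.65303521 350.24944703] [-3.14108489e+00  3.65471733e-04  1.57352912e+00] [ 3.54081468e-01 -3.02953563e-03  1.59309241e+00 -1.68418490e-04
  1.55213231e+00  3.51351966e-01] 2.2
[405.40757851 262.34072567 503.96250227] [2.88051426e+00 2.32809117e-05 2.79249864e-03]
```

View pics/w1.png

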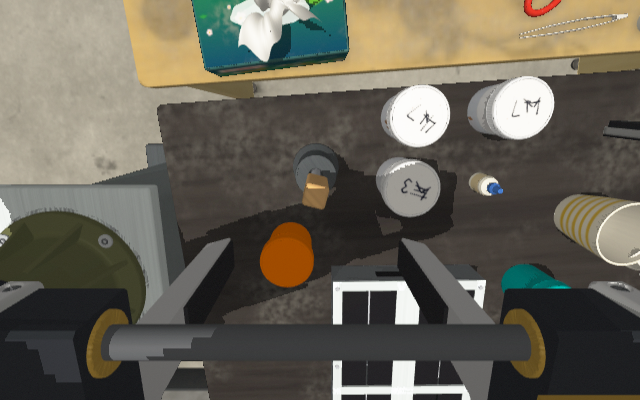

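The wrist view shows the rod handle at (316,190), the holder's top at (317,165), the jars at (415,115), (518,105) and (410,187), and the dropper at (487,184).

```bash
python3 - <<'E'
from h import *
z=np.load("w1.npz"); P=z["P"]; p=z["p"]
b=(slice(140,215),slice(285,345)); Q=P[b].reshape(-1,3); hs=cv2.cvtColor(p,cv2.COLOR_BGR2HSV)[b].reshape(-1,3)
wood=(hs[:,0]>5)&(hs[:,0]<25)&(hs[:,1]>70)
t=Q[(Q[:,2]>200)]; print("top",len(t),t.mean(0)); r=cv2.minAreaRect(t[:,:2].astype(np.float32)); print(r)
for lo,hi in((145,165),(165,185),(185,200)):
    k=Q[wood&(Q[:,2]>lo)&(Q[:,2]<hi)]; 
    if len(k)>4: print(lo,len(k),k.mean(0),k.min(0),k.max(0))
k=Q[(Q[:,2]>84)&(Q[:,2]<94)]; (c,r)=cv2.minEnclosingCircle(k[:,:2].astype(np.float32)); print("holder",c,r,len(k))
cv2.imwrite("pics/w1c.png",cv2.resize(p[140:215,280:350],None,fx=8,fy=8,interpolation=cv2.INTER_NEAREST))
E
```

```text
top 558 [405.27877805 194.67022282 204.87600792]
((405.3573303222656, 194.02200317382812), (21.966814041137695, 21.904273986816406), 75.37591552734375)
145 53 [406.61824122 203.91314543 157.53888577] [393.4579672  192.02745053 149.22800596] [417.50349249 206.30455491 164.92791033]
165 79 [405.83444465 203.71226723 175.44924839] [392.90775706 189.77563783 165.21277373] [417.06000017 206.52040846 184.96089826]
185 66 [406.24612046 203.90238791 192.76562322] [392.91235182 189.71930294 185.66090147] [417.39666811 206.31930674 199.36396089]
holder (405.1416015625, 194.08984375) 25.812070846557617 841
```

View pics/w1c.png

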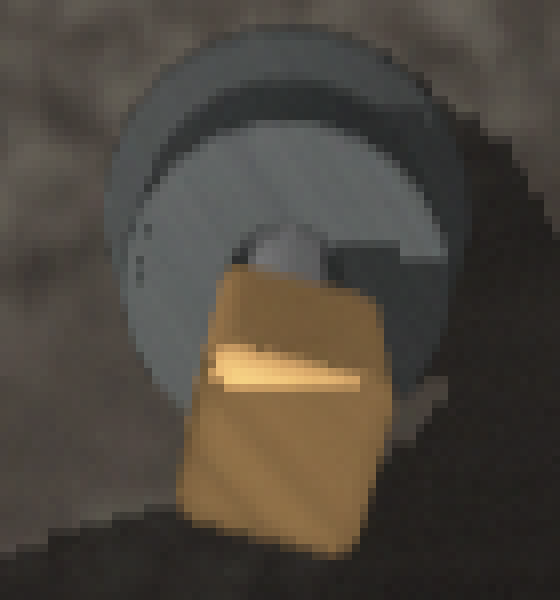

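Handle top (405.4,194.0), holder (405.1,194.1), so the rod is nearly upright. Its faces are turned −0.255 rad, so I'll grip at yaw 1.316.

Request:
{"method": "step_arm", "body": {
  "series": [0.5,5.4,-40,-0.129,0,0,0,-50,-0.128,0,0,0,-45,0,0,0,0,-33,0,0,0,0,0,0,0.5,0,0,0,0,1,0,0,0,0,1,0,0,0,0,1,0,0,0,0,1],
  "squeeze": 30
}}

```text
clock: 3.38
eef_pos: [405.7, 194.4, 182.8]
eef_rot: [3.141, -0.0, 1.317]
wrist_force: [0.1, -0.9, 0.3]
finger_gap: 47.6
finger_force: 0.0
```

Request:
{"method": "step_arm", "body": {
  "series": [0,0,0,0,1,0,0,0,0,1,0,0,0,0,1,0,0,0,0,1]
}}

```text
clock: 3.88
eef_pos: [405.5, 194.4, 182.4]
eef_rot: [-3.141, 0.0, 1.317]
wrist_force: [-0.5, -0.7, 0.0]
finger_gap: 22.1
finger_force: 30.0
```

Request:
{"method": "step_arm", "body": {
  "series": [0,0,40,0,1,0,0,45,0,1,0,0,45,0,1,20,-54,0,0,1,20,-54,0,0,1,20,-54,0,0,1,20,-54,0,0,1,0,0,0,0,1]
}}

```text
clock: 4.88
eef_pos: [486.1, -24.5, 311.8]
eef_rot: [-3.141, 0.0, 1.313]
wrist_force: [-0.7, 0.2, -1.7]
finger_gap: 21.8
finger_force: 30.0
```

```bash
python3 - <<'E'
from h import *
s=manip.read_state(); print(s["eef_pos"],s["wrist_force"],s["finger_gap"])
p,d,i=cam("scene"); cv2.imwrite("pics/s1.png",cv2.resize(p[60:300,220:540],None,fx=2,fy=2))
E
```

```text
[486.05702651 -24.54479244 311.80952501] [-0.69296688  0.24688738 -1.71816168] 21.796287357529803
```

View pics/s1.png

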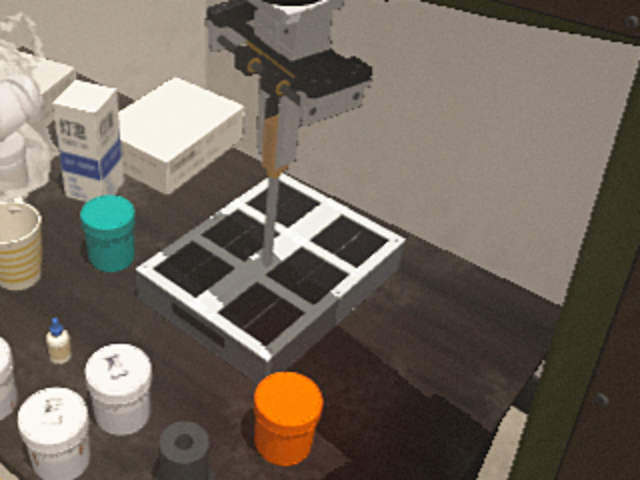

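Request:
{"method": "step_arm", "body": {
  "series": [0,3,-40,0,1,0,0,-30,0,1,0,0,-10,0,1,0,0,-6,0,1,0,0,0,0,1]
}}

```text
clock: 5.55
eef_pos: [485.8, -18.4, 227.1]
eef_rot: [3.141, -0.0, 1.317]
wrist_force: [-0.5, -0.0, -0.5]
finger_gap: 21.6
finger_force: 30.0
```

Request:
{"method": "step_arm", "body": {
  "series": [0,0,-2,0,1,0,0,-2,0,1,0,0,-1.5,0,1,0,0,0,0,1]
}}

```text
clock: 6.05
eef_pos: [486.0, -18.6, 223.1]
eef_rot: [3.139, -0.001, 1.317]
wrist_force: [-5.3, 1.6, 19.6]
finger_gap: 21.8
finger_force: 30.0
```

Cell_1 is taken: solid contact 11 mm down. Next is cell_2.

Request:
{"method": "step_arm", "body": {
  "series": [0,0,35,0,1,0,-48,0,0,1,0,-48,0,0,1,0,0,-22,0,1,0,0,-6,0,1,0,0,0,0,1]
}}

```text
clock: 6.8
eef_pos: [485.6, -114.3, 228.1]
eef_rot: [-3.141, -0.0, 1.317]
wrist_force: [1.1, 0.8, -0.5]
finger_gap: 21.7
finger_force: 30.0
```

Request:
{"method": "step_arm", "body": {
  "series": [0,0,-2,0,1,0,0,-2,0,1,0,0,-2,0,1,0,0,-1,0,1,0,0,0,0,1]
}}

```text
clock: 7.42
eef_pos: [485.5, -114.6, 220.9]
eef_rot: [-3.141, -0.0, 1.317]
wrist_force: [-0.0, -0.2, -2.0]
finger_gap: 21.5
finger_force: 30.0
```

Request:
{"method": "step_arm", "body": {
  "series": [0,0,-4,0,1,0,0,-4,0,1,0,0,-4,0,1,0,0,-4,0,1,0,0,0,0,1]
}}

```text
clock: 8.05
eef_pos: [485.4, -114.6, 204.6]
eef_rot: [-3.141, -0.0, 1.317]
wrist_force: [-1.3, -0.2, -1.4]
finger_gap: 21.8
finger_force: 30.0
```

Request:
{"method": "step_arm", "body": {
  "series": [0,0,52,0,1,0,-46,0,0,1,0,-46,0,0,1,0,0,-22,0,1,0,0,-7,0,1,0,0,0,0,1]
}}

```text
clock: 8.8
eef_pos: [485.5, -206.2, 228.0]
eef_rot: [-3.141, -0.0, 1.317]
wrist_force: [-1.3, 0.0, -0.4]
finger_gap: 21.8
finger_force: 30.0
```

Request:
{"method": "step_arm", "body": {
  "series": [0,0,-2,0,1,0,0,-2,0,1,0,0,-2,0,1,0,0,0,0,1]
}}

```text
clock: 9.3
eef_pos: [485.8, -206.6, 223.3]
eef_rot: [3.14, 0.0, 1.317]
wrist_force: [-3.1, 1.9, 10.6]
finger_gap: 21.5
finger_force: 30.0
```

Cell_2 is empty (tip 29 mm down, no resistance). Cell_3 is taken. On to cell_6, then 5, then 4.

Request:
{"method": "step_arm", "body": {
  "series": [0,0,34,0,1,58,0,0,0,1,58,1,0,0,1,0,0,-22,0,1,0,0,-6,0,1,0,0,0,0,1]
}}

```text
clock: 10.05
eef_pos: [601.1, -205.7, 228.3]
eef_rot: [-3.141, -0.0, 1.317]
wrist_force: [-0.8, -0.5, -0.8]
finger_gap: 21.7
finger_force: 30.0
```

Request:
{"method": "step_arm", "body": {
  "series": [0,0,-2,0,1,0,0,-2,0,1,0,0,-2,0,1,0,0,0,0,1]
}}

```text
clock: 10.55
eef_pos: [601.5, -205.7, 221.9]
eef_rot: [-3.141, 0.0, 1.317]
wrist_force: [0.5, -0.5, -1.0]
finger_gap: 22.1
finger_force: 30.0
```

Request:
{"method": "step_arm", "body": {
  "series": [0,0,-4,0,1,0,0,-4,0,1,0,0,-4,0,1,0,0,-4,0,1,0,0,0,0,1]
}}

```text
clock: 11.18
eef_pos: [601.4, -205.6, 205.5]
eef_rot: [-3.141, -0.0, 1.317]
wrist_force: [-0.7, -0.0, -1.4]
finger_gap: 21.9
finger_force: 30.0
```

Request:
{"method": "step_arm", "body": {
  "series": [0,0,50,0,1,0,46,0,0,1,0,46,0,0,1,0,0,-22,0,1,0,0,-6,0,1,0,0,0,0,1]
}}

```text
clock: 11.92
eef_pos: [601.5, -114.1, 228.0]
eef_rot: [-3.141, 0.0, 1.316]
wrist_force: [0.9, 0.4, 0.3]
finger_gap: 21.9
finger_force: 30.0
```

Request:
{"method": "step_arm", "body": {
  "series": [0,0,-2,0,1,0,0,-2,0,1,0,0,-2,0,1,0,0,0,0,1]
}}

```text
clock: 12.42
eef_pos: [601.7, -113.8, 223.3]
eef_rot: [3.14, 0.0, 1.317]
wrist_force: [-2.6, 0.4, 9.6]
finger_gap: 21.8
finger_force: 30.0
```

Cell_6 is empty and cell_5 is taken. Next is cell_4.

Request:
{"method": "step_arm", "body": {
  "series": [0,0,34,0,1,0,46,0,0,1,0,46,0,0,1,0,0,-22,0,1,0,0,-6,0,1,0,0,0,0,1]
}}

```text
clock: 13.18
eef_pos: [601.6, -22.1, 227.9]
eef_rot: [-3.141, 0.0, 1.316]
wrist_force: [-0.4, 0.3, -0.2]
finger_gap: 21.6
finger_force: 30.0
```

Request:
{"method": "step_arm", "body": {
  "series": [0,0,-2,0,1,0,0,-2,0,1,0,0,-2,0,1,0,0,0,0,1]
}}

```text
clock: 13.68
eef_pos: [601.6, -21.7, 221.9]
eef_rot: [-3.142, -0.0, 1.317]
wrist_force: [0.6, 0.7, -0.9]
finger_gap: 21.8
finger_force: 30.0
```

Request:
{"method": "step_arm", "body": {
  "series": [0,0,-4,0,1,0,0,-4,0,1,0,0,-4,0,1,0,0,-4,0,1,0,0,0,0,1]
}}

```text
clock: 14.3
eef_pos: [601.4, -21.6, 205.5]
eef_rot: [-3.141, 0.0, 1.317]
wrist_force: [-0.7, -0.2, -2.1]
finger_gap: 22.2
finger_force: 30.0
```

Request:
{"method": "step_arm", "body": {
  "series": [0,0,50,0,1,0,0,50,0,1,-39.2,43.2,6,0,1,-39.2,43.2,0,0,1,-39.2,43.2,0,0,1,-39.2,43.2,0,0,1,-39.2,43.2,0,0,1,0,0,0,0,1,0,0,0,0,1]
}}

```text
clock: 15.42
eef_pos: [405.8, 194.2, 312.2]
eef_rot: [3.141, -0.0, 1.317]
wrist_force: [-0.0, 0.4, -1.1]
finger_gap: 21.5
finger_force: 30.0
```

```bash
python3 - <<'E'
from h import *
s=manip.read_state(); print(s["eef_pos"],s["wrist_force"])
p,d,i=cam("scene"); q,d2,j=cam("top")
cv2.imwrite("pics/s2.png",np.hstack([cv2.resize(p[190:320,255:375],(480,520)),cv2.resize(q[225:305,210:290],(320,520))]))
P=cloud(i,d); b=P[180:320,280:350].reshape(-1,3)
for lo in range(100,285,15):
    k=b[(b[:,2]>lo)&(b[:,2]<lo+15)&(abs(b[:,0]-405)<25)&(abs(b[:,1]-194)<25)]
    if len(k)>3: print(lo,len(k),np.median(k,0).round(1),k.min(0).round(),k.max(0).round())
E
```

```text
[405.8053451  194.22276379 312.17263363] [-0.01788381  0.44140585 -1.05888743]
130 12 [401.2 198.  141.9] [399. 193. 139.] [407. 200. 145.]
145 25 [400.3 197.7 153.7] [397. 193. 145.] [407. 200. 159.]
160 29 [400.  198.6 166.4] [398. 193. 160.] [406. 201. 175.]
175 31 [399.9 197.8 181.9] [398. 192. 175.] [405. 200. 190.]
190 32 [400.3 198.2 197.5] [398. 192. 190.] [406. 201. 205.]
205 35 [400.6 198.4 212.7] [397. 192. 205.] [409. 200. 220.]
220 36 [400.1 197.9 227.3] [398. 191. 220.] [408. 200. 235.]
235 40 [400.4 198.3 243.5] [397. 192. 235.] [407. 200. 250.]
250 35 [399.4 198.3 258. ] [398. 191. 250.] [406. 201. 265.]
265 30 [397.5 198.8 272.1] [392. 189. 265.] [414. 206. 280.]
280 55 [400.7 205.  287.7] [391. 189. 281.] [426. 208. 295.]
```

View pics/s2.png

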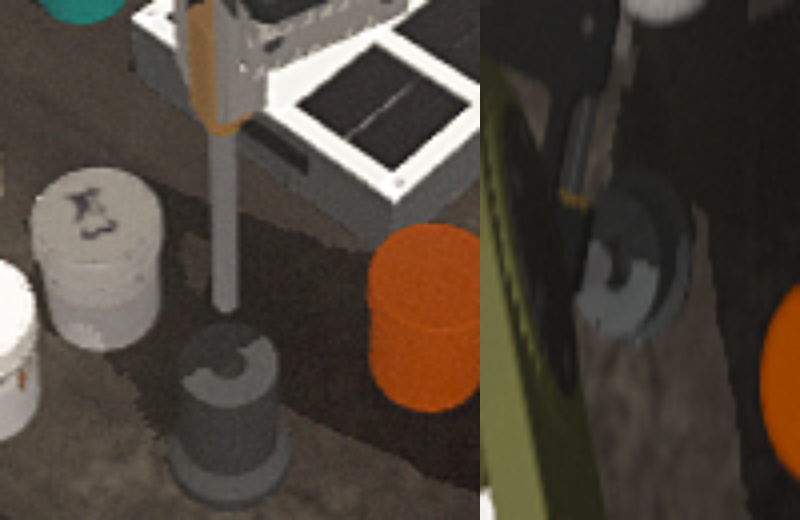

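The rod is vertical and centred over the bore. Cells 2, 4 and 6 are the empty ones. Now I'll lower the rod into the holder.

Request:
{"method": "step_arm", "body": {
  "series": [-0.3,0,-38,0,1,0,0,-12,0,1,0,0,-12,0,1,0,0,0,0,1]
}}

```text
clock: 16.02
eef_pos: [405.4, 194.2, 249.8]
eef_rot: [-3.141, 0.0, 1.316]
wrist_force: [0.8, 0.2, -0.5]
finger_gap: 21.7
finger_force: 30.0
```

Request:
{"method": "step_arm", "body": {
  "series": [0,0,-15,0,1,0,0,-15,0,1,0,0,-15,0,1,0,0,0,0,1]
}}

```text
clock: 16.52
eef_pos: [404.8, 194.2, 203.7]
eef_rot: [-3.14, 0.001, 1.317]
wrist_force: [0.7, 0.5, -1.2]
finger_gap: 22.2
finger_force: 30.0
```

Request:
{"method": "step_arm", "body": {
  "series": [0,0,-12,0,1,0,0,-8,0,1,0,0,0,0,1,0,0,0,0,0.6,0,0,0,0,0.3,0,0,0,0,0.2,0,0,0,0,0.2]
}}

```text
clock: 17.4
eef_pos: [405.3, 194.4, 185.0]
eef_rot: [3.141, -0.0, 1.317]
wrist_force: [0.4, 0.8, -0.2]
finger_gap: 58.3
finger_force: 0.0
```

Request:
{"method": "step_arm", "body": {
  "series": [0,0,20,0,0,0,0,50,0,0,0,0,50,0,0,0,0,40,0.1,0,0,0,0,0.155,0,0,0,0,0,0]
}}

```text
clock: 18.15
eef_pos: [405.2, 194.4, 345.0]
eef_rot: [3.141, -0.0, 1.571]
wrist_force: [-1.0, -0.2, 0.7]
finger_gap: 93.8
finger_force: 0.0
```

```bash
cat > j.py <<'E'
from h import *
s=manip.read_state(); print(s["clock"],s["eef_pos"].round(1),s["eef_rot"].round(3),s["joints"].round(2))
p,d,i=cam("wrist"); cv2.imwrite("pics/wj.png",p); P=cloud(i,d); hs=cv2.cvtColor(p,cv2.COLOR_BGR2HSV)
def circ(p,P,i,tag):
    hs=cv2.cvtColor(p,cv2.COLOR_BGR2HSV)
    m=((P[...,2]>78)&(P[...,2]<104)&(hs[...,1]<70)&(P[...,1]>-280)&(P[...,1]<345)&(P[...,0]>380)&(P[...,0]<760)).astype(np.uint8)
    for c in cv2.findContours(m,0,2)[0]:
        if cv2.contourArea(c)<250: continue
        (a,b),r=cv2.minEnclosingCircle(c); z=float(np.nanmedian(P[...,2][cv2.drawContours(np.zeros_like(m),[c],-1,1,-1)>0]))
        e=onz(i,a,b,z); w=np.linalg.norm(onz(i,a+r,b,z)-e); print(tag,int(a),int(b),e,"rad",w.round(1),"area",cv2.contourArea(c))
circ(p,P,i,"wrist")
p,d,i=cam("top"); circ(p,cloud(i,d),i,"top")
p,d,i=cam("scene"); circ(p,cloud(i,d),i,"scene"); cv2.imwrite("pics/sj.png",p)
b=cloud(i,d).reshape(-1,3); k=b[(b[:,2]>150)&(b[:,2]<215)&(abs(b[:,0]-405)<30)&(abs(b[:,1]-194)<30)]; print("rod",len(k),k.min(0).round(),k.max(0).round())
E
python3 j.py
```

```text
18.15 [405.2 194.4 345. ] [ 3.141 -0.     1.571] [0.37 0.   1.6  0.   1.54 0.37]
wrist 411 193 [526.8 177.   85.3] rad 37.3 area 2536.0
wrist 314 179 [405.3 195.1  89.3] rad 25.9 area 798.5
wrist 419 119 [529.5 266.2  85.3] rad 38.6 area 2987.5
wrist 521 109 [649.7 277.4  85.3] rad 41.2 area 3142.5
top 253 211 [527.2 174.   86.2] rad 36.7 area 739.0
top 215 208 [533.4 262.7  86.1] rad 36.8 area 463.5
top 213 157 [652.6 272.9  86. ] rad 36.9 area 721.5
scene 311 282 [398.9 198.3  90.2] rad 26.2 area 373.5
scene 245 268 [524.9 268.4  86. ] rad 36.9 area 784.5
scene 278 244 [522.9 179.   86. ] rad 36.3 area 680.0
scene 208 240 [645.2 279.   85.9] rad 37.6 area 665.5
rod 344 [390. 184. 150.] [415. 208. 209.]
```

The rod is back in its holder. Now jar A at (527,176), with the fingers closing along x.

Request:
{"method": "step_arm", "body": {
  "series": [60,-9,0,0,0,62,-9,-45,0,0,0,0,-60,0,0,0,0,-50,0,0,0,0,0,0,0,0,0,0,0,0]
}}

```text
clock: 19.05
eef_pos: [516.2, 178.3, 200.7]
eef_rot: [3.139, -0.001, 1.571]
wrist_force: [0.2, -0.5, -0.0]
finger_gap: 93.8
finger_force: 0.0
```

```bash
python3 j.py
```

```text
19.05 [516.2 178.3 200.7] [ 3.139e+00 -1.000e-03  1.571e+00] [0.27 0.32 1.57 0.   1.25 0.27]
wrist 328 211 [527.7 177.5  85.3] rad 36.2 area 5693.0
wrist 178 190 [407.4 195.6  89.2] rad 27.6 area 2787.0
wrist 332 98 [530.5 266.3  85.3] rad 38.0 area 7285.5
wrist 494 86 [652.7 275.2  85.4] rad 40.9 area 7740.0
top 213 157 [653.  273.   85.9] rad 36.8 area 583.5
scene 311 282 [399.1 198.1  89.8] rad 26.2 area 376.0
scene 245 268 [524.9 268.4  86.1] rad 36.9 area 786.5
scene 278 244 [522.9 179.   86. ] rad 36.3 area 683.0
scene 208 240 [643.8 279.5  86. ] rad 37.8 area 664.5
rod 351 [391. 182. 150.] [416. 207. 209.]
```

View pics/wj.png

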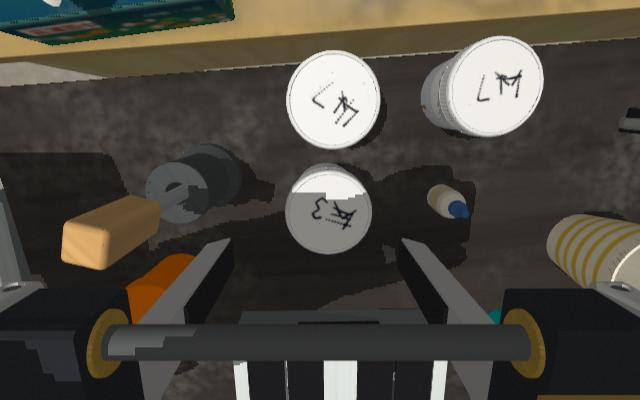

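Jar A is at (328,210) in the wrist view, about (527.5,177). The dropper (447,200) is clear of the fingers.

Request:
{"method": "step_arm", "body": {
  "series": [11.3,-1.3,-20,0,0,0,0,-45,0,0,0,0,-40,0,0,0,0,-14.7,0,0,0,0,0,0,0.5,0,0,0,0,0.5,0,0,0,0,0.5,0,0,0,0,0.5],
  "squeeze": 25
}}

```text
clock: 20.2
eef_pos: [527.4, 176.9, 80.2]
eef_rot: [3.14, -0.001, 1.572]
wrist_force: [-1.8, -0.1, 7.4]
finger_gap: 67.1
finger_force: 25.0
```

Request:
{"method": "step_arm", "body": {
  "series": [0,0,40,0,0.5,0,0,45,0,0.5,0,0,45,0,0.5,10.7,-54.6,0,0,0.5,10.7,-54.6,0,0,0.5,10.7,-54.6,0,0,0.5,10.7,-54.6,0,0,0.5,10.7,-54.6,0,0,0.5,10.7,-54.6,0,0,0.5,10.7,-54.6,0,0,0.5,0,0,0,0,0.5,0,0,0,0,0.5]
}}

```text
clock: 21.7
eef_pos: [601.5, -205.1, 208.6]
eef_rot: [-3.141, -0.0, 1.572]
wrist_force: [0.2, 0.8, -2.6]
finger_gap: 67.7
finger_force: 25.0
```

```bash
cat > k.py <<'E'
from h import *
s=manip.read_state(); print(s["clock"],s["eef_pos"].round(1),s["wrist_force"].round(1),s["finger_gap"])
p,d,i=cam("wrist"); P=cloud(i,d); cv2.imwrite("pics/wk.png",p); np.savez("wk.npz",P=P,p=p)
hs=cv2.cvtColor(p,cv2.COLOR_BGR2HSV)
for v in range(60,400,20):   # lines along image rows/cols: dark-white transitions on cover plane
    pass
m=((abs(P[...,2]-58)<5)&(hs[...,2]>110)&(hs[...,1]<60)).astype(np.uint8)
cs,_=cv2.findContours(m,cv2.RETR_CCOMP,2)
for c in cs:
    A=cv2.contourArea(c)
    if A>1500: (a,b),sz,an=cv2.minAreaRect(c); print("contour",int(a),int(b),np.round(sz),round(an,1),onz(i,a,b,58))
L=P[(P[...,2]>s["eef_pos"][2]-5)&(P[...,2]<s["eef_pos"][2]+15)&(hs[...,1]<60)&(hs[...,2]>130)]
if len(L)>50: print("lid",len(L),cv2.minEnclosingCircle(L[:,:2].astype(np.float32)),np.median(L,0))
E
python3 k.py
```

```text
21.7 [ 601.5 -205.1  208.6] [ 0.2  0.8 -2.6] 67.68715951751471
contour 243 127 [254. 276.] 90.0 [ 538.3 -139.    58. ]
contour 192 198 [83. 94.] 89.0 [ 487.8 -204.    58. ]
contour 181 95 [ 98. 102.] 89.0 [ 486.4 -113.    58. ]
contour 315 94 [96. 98.] 0.0 [ 601.7 -111.3   58. ]
lid 12059 ((596.4373168945312, -206.89016723632812), 40.9274787902832) [ 601.46229556 -200.2330149   213.72989424]
```

View pics/wk.png

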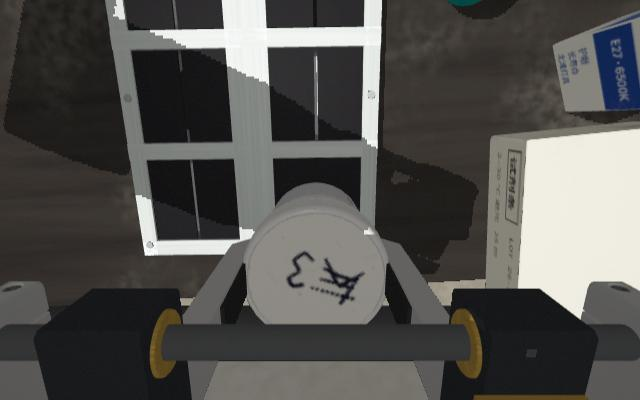

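```bash
python3 - <<'E'
from h import *
z=np.load("wk.npz");P=z["P"];p=z["p"]; 
m=(abs(P[...,2]-213.7)<2.5)&(abs(P[...,0]-601)<45)&(abs(P[...,1]+205)<50)
Q=P[m][:,:2]
# fit circle to outer hull's upper arc
h=cv2.convexHull(Q.astype(np.float32))[:,0]; h=h[h[:,1]>-200]; 
A=np.c_[2*h,np.ones(len(h))]; s=np.linalg.lstsq(A,(h**2).sum(1),rcond=None)[0]; print(s[:2],np.sqrt(s[2]+s[0]**2+s[1]**2),len(h),h[:,1].max(),h[:,0].min(),h[:,0].max())
E
```

```text
[ 601.90149651 -221.16055862] 50.48292526246489 23 -170.00357 556.42847 645.99335
```

Request:
{"method": "step_arm", "body": {
  "series": [0.8,2,-30,0,0.5,0,0,-36,0,0.5,0,0,0,0,0.5,0,0,-8,0,0.5,0,0,-8,0,0.5,0,0,0,0,0.5]
}}

```text
clock: 22.5
eef_pos: [602.6, -203.4, 127.0]
eef_rot: [3.141, 0.0, 1.572]
wrist_force: [0.6, -0.1, -1.6]
finger_gap: 67.2
finger_force: 25.0
```

Request:
{"method": "step_arm", "body": {
  "series": [0,0,-8,0,0.5,0,0,-8,0,0.5,0,0,-8,0,0.5,0,0,0,0,0.5]
}}

```text
clock: 23.0
eef_pos: [602.0, -203.3, 101.6]
eef_rot: [-3.14, -0.001, 1.572]
wrist_force: [-0.0, 1.0, -3.2]
finger_gap: 67.0
finger_force: 25.0
```

Request:
{"method": "step_arm", "body": {
  "series": [0,0,-8,0,0.5,0,0,-5,0,0.5,0,0,-2,0,0.5,0,0,0,0,0.5]
}}

```text
clock: 23.5
eef_pos: [602.4, -203.4, 87.6]
eef_rot: [-3.141, -0.0, 1.572]
wrist_force: [0.7, 0.3, -2.4]
finger_gap: 67.4
finger_force: 25.0
```

Request:
{"method": "step_arm", "body": {
  "series": [0,0,-2,0,0.5,0,0,0,0,0.5]
}}

```text
clock: 23.75
eef_pos: [602.7, -203.5, 86.2]
eef_rot: [3.141, 0.0, 1.572]
wrist_force: [-0.6, 0.1, -0.1]
finger_gap: 67.7
finger_force: 25.0
```

Request:
{"method": "step_arm", "body": {
  "series": [0,0,-1,0,0.5,0,0,0,0,0.5,0,0,0,0,0.3,0,0,0,0,0.15,0,0,0,0,0.1,0,0,0,0,0.1]
}}

```text
clock: 24.5
eef_pos: [602.5, -203.4, 84.7]
eef_rot: [-3.142, -0.0, 1.572]
wrist_force: [-0.1, -0.3, -0.1]
finger_gap: 84.4
finger_force: 0.0
```

Request:
{"method": "step_arm", "body": {
  "series": [0,0,30,0,0.1,0,0,50,0,0,0,0,45,0,0,0,0,0,0,0]
}}

```text
clock: 25.0
eef_pos: [603.6, -203.9, 213.6]
eef_rot: [3.136, 0.002, 1.572]
wrist_force: [-0.5, 0.2, -1.2]
finger_gap: 94.2
finger_force: 0.0
```

```bash
python3 j.py
```

```text
25.0 [ 603.6 -203.9  213.6] [3.136e+00 2.000e-03 1.572e+00] [-0.38  0.51  1.28 -0.    1.35 -0.38]
wrist 313 206 [ 603.2 -202.6   91.3] rad 36.3 area 5519.5
top 215 210 [529.9 263.2  86. ] rad 37.1 area 744.0
top 416 183 [ 601.8 -202.9   92.4] rad 37.1 area 376.5
top 213 158 [652.4 272.6  86.1] rad 36.9 area 722.5
scene 311 282 [399.2 198.   89.9] rad 26.1 area 377.5
scene 245 268 [524.9 268.4  86. ] rad 36.9 area 788.0
scene 208 239 [648.3 277.8  85.9] rad 37.6 area 663.0
scene 362 154 [ 593.9 -194.8   92.1] rad 36.6 area 392.5
rod 369 [390. 183. 150.] [416. 207. 208.]
```

Jar A is seated in cell_6: its top is 6 mm higher than on the desk. Next is jar B.

Request:
{"method": "step_arm", "body": {
  "series": [-9.2,58.7,0,0,0,-9.2,58.7,0,0,0,-9.2,58.7,0,0,0,-9.2,58.7,0,0,0,-9.2,58.7,0,0,0,-9.2,58.7,0,0,0,-9.2,58.7,0,0,0,-9.2,58.7,-10,0,0,0,0,0,0,0,0,0,0,0,0]
}}

```text
clock: 26.4
eef_pos: [528.7, 265.7, 198.7]
eef_rot: [-3.14, 0.001, 1.572]
wrist_force: [0.4, 0.7, -0.3]
finger_gap: 93.8
finger_force: 0.0
```

```bash
python3 j.py
```

```text
26.4 [528.7 265.7 198.7] [-3.140e+00  1.000e-03  1.572e+00] [ 0.4   0.42  1.43 -0.    1.29  0.4 ]
wrist 169 283 [403.6 201.4  89.1] rad 24.7 area 998.0
wrist 317 208 [530.7 267.4  85.3] rad 36.1 area 5801.0
wrist 466 198 [652.3 276.5  85.3] rad 38.4 area 6124.5
top 215 209 [531. 262.  86.] rad 36.1 area 508.0
top 416 182 [ 601.9 -203.4   92.7] rad 37.7 area 744.0
top 213 157 [653.5 272.2  86.1] rad 36.7 area 500.5
scene 311 282 [399.3 198.   90. ] rad 26.1 area 382.5
scene 245 268 [524.4 268.7  86. ] rad 36.9 area 777.0
scene 208 240 [644.8 279.2  85.9] rad 37.6 area 665.0
rod 353 [391. 184. 151.] [416. 208. 209.]
```

Request:
{"method": "step_arm", "body": {
  "series": [1.5,0.6,-20,0,0,0,0,-45,0,0,0,0,-40,0,0,0,0,-13,0,0,0,0,0,0,0.5,0,0,0,0,0.5,0,0,0,0,0.5,0,0,0,0,0.5]
}}

```text
clock: 27.55
eef_pos: [530.9, 266.9, 83.2]
eef_rot: [3.14, -0.001, 1.572]
wrist_force: [-1.7, -1.0, 7.0]
finger_gap: 67.1
finger_force: 25.0
```

Request:
{"method": "step_arm", "body": {
  "series": [0,0,40,0,0.5,0,0,45,0,0.5,0,0,45,0,0.5,13.9,-57.3,0,0,0.5,13.9,-57.3,0,0,0.5,13.9,-57.3,0,0,0.5,13.9,-57.3,0,0,0.5,13.9,-57.3,0,0,0.5,0,0,0,0,0.5,0,0,0,0,0.5]
}}

```text
clock: 28.8
eef_pos: [599.7, -19.5, 211.8]
eef_rot: [-3.141, -0.0, 1.571]
wrist_force: [-0.4, -0.6, -3.3]
finger_gap: 67.0
finger_force: 25.0
```

```bash
python3 k.py
```

```text
28.8 [599.7 -19.5 211.8] [-0.4 -0.6 -3.3] 67.00781813484919
contour 253 212 [144. 246.] 88.6 [541.7 -32.8  58. ]
contour 193 199 [82. 91.] 88.2 [485.7 -19.6  58. ]
lid 14851 ((600.4127197265625, -11.516319274902344), 45.527381896972656) [599.71932051 -13.62583623 213.94318821]
```

Request:
{"method": "step_arm", "body": {
  "series": [0.8,0,-34,0,0.5,0,0,-36,0,0.5,0,0,0,0,0.5,0,0,-8,0,0.5,0,0,-8,0,0.5,0,0,0,0,0.5]
}}

```text
clock: 29.6
eef_pos: [600.7, -19.5, 126.1]
eef_rot: [3.141, -0.0, 1.572]
wrist_force: [-0.2, -0.2, -0.8]
finger_gap: 67.3
finger_force: 25.0
```

Request:
{"method": "step_arm", "body": {
  "series": [0,0,-8,0,0.5,0,0,-8,0,0.5,0,0,-8,0,0.5,0,0,0,0,0.5]
}}

```text
clock: 30.1
eef_pos: [600.3, -19.7, 100.7]
eef_rot: [-3.14, -0.0, 1.572]
wrist_force: [0.5, -0.3, -3.0]
finger_gap: 67.2
finger_force: 25.0
```

Request:
{"method": "step_arm", "body": {
  "series": [0,0,-7,0,0.5,0,0,-4,0,0.5,0,0,-2,0,0.5,0,0,0,0,0.5]
}}

```text
clock: 30.6
eef_pos: [600.6, -19.8, 89.1]
eef_rot: [-3.141, 0.0, 1.572]
wrist_force: [-1.5, 0.2, 2.4]
finger_gap: 67.3
finger_force: 25.0
```

Request:
{"method": "step_arm", "body": {
  "series": [0,0,-1,0,0.5,0,0,0,0,0.5]
}}

```text
clock: 30.85
eef_pos: [600.7, -19.8, 89.0]
eef_rot: [3.142, 0.0, 1.572]
wrist_force: [-6.9, -0.5, 11.6]
finger_gap: 66.9
finger_force: 25.0
```

Floor felt at TCP 89.0, as expected (83.2 + 6). Releasing.

Request:
{"method": "step_arm", "body": {
  "series": [0,0,0,0,0.3,0,0,0,0,0.15,0,0,0,0,0.1,0,0,0,0,0.1]
}}

```text
clock: 31.35
eef_pos: [600.7, -19.7, 87.7]
eef_rot: [3.142, -0.0, 1.572]
wrist_force: [-0.0, -0.7, -0.1]
finger_gap: 84.4
finger_force: 0.0
```

Request:
{"method": "step_arm", "body": {
  "series": [0,0,30,0,0.1,0,0,50,0,0,0,0,40,0,0,0,0,0,0,0]
}}

```text
clock: 31.85
eef_pos: [601.8, -19.8, 210.9]
eef_rot: [3.136, 0.001, 1.572]
wrist_force: [-0.7, 0.1, -0.5]
finger_gap: 94.0
finger_force: 0.0
```

```bash
python3 j.py
```

```text
31.85 [601.8 -19.8 210.9] [3.136e+00 1.000e-03 1.572e+00] [-0.09  0.43  1.39  0.    1.31 -0.09]
wrist 315 384 [ 603.2 -198.5   91.2] rad 36.4 area 2617.5
wrist 313 207 [601.3 -19.2  91.3] rad 36.3 area 5606.5
top 416 182 [ 602.  -203.7   92.7] rad 37.4 area 743.5
top 213 158 [652.4 272.7  86. ] rad 37.0 area 728.0
scene 311 282 [399.  198.2  90. ] rad 26.2 area 377.0
scene 208 240 [645.1 279.   86. ] rad 37.6 area 662.5
scene 316 185 [593.8 -14.4  92. ] rad 36.3 area 494.0
scene 362 154 [ 594. -195.   92.] rad 36.6 area 398.5
rod 352 [391. 184. 150.] [418. 208. 208.]
```

```bash
python3 - <<'E'
from h import *
for n in("top","scene"):
    p,d,i=cam(n); P=cloud(i,d).reshape(-1,3)
    k=P[(P[:,2]>100)&(P[:,2]<420)&(P[:,0]>690)&(P[:,0]<900)&(P[:,1]>150)&(P[:,1]<380)]
    print(n,len(k),k.min(0) if len(k) else '', k.max(0) if len(k) else '')
    if len(k):
        for x in range(690,900,30):
            q=k[(k[:,0]>=x)&(k[:,0]<x+30)]
            if len(q): print(x,len(q),q.min(0).round(),q.max(0).round())
E
```

```text
top 2488 [772.69030685 150.71586769 100.11431632] [899.99322042 257.34590067 359.86309614]
750 513 [773. 225. 100.] [780. 257. 356.]
780 513 [780. 157. 100.] [810. 246. 360.]
810 540 [810. 151. 100.] [840. 245. 359.]
840 520 [840. 222. 101.] [870. 243. 359.]
870 402 [870. 221. 102.] [900. 242. 359.]
scene 3357 [768.61981879 150.40563127 100.13793927] [899.97441432 270.98448007 358.1715879 ]
750 908 [769. 154. 100.] [780. 260. 355.]
780 565 [780. 159. 100.] [810. 261. 358.]
810 532 [810. 150. 100.] [840. 260. 358.]
840 858 [840. 225. 100.] [870. 271. 358.]
870 494 [870. 225. 101.] [900. 270. 358.]
```

The monitor starts at x≥769 and the gripper reaches only to 740, so it clears. Going to jar C.

Request:
{"method": "step_arm", "body": {
  "series": [10,59,0,0,0,10,59,0,0,0,10,59,0,0,0,10,59,0,0,0,9,59,-10,0,0,0,0,0,0,0,0,0,0,0,0]
}}

```text
clock: 32.98
eef_pos: [649.5, 274.7, 196.8]
eef_rot: [-3.14, 0.001, 1.572]
wrist_force: [-0.3, 0.2, -0.3]
finger_gap: 93.9
finger_force: 0.0
```

```bash
python3 j.py
```

```text
32.975 [649.5 274.7 196.8] [-3.140e+00  1.000e-03  1.572e+00] [ 0.35  0.68  1.04 -0.    1.42  0.35]
wrist 40 283 [412.4 209.9  86.7] rad 24.9 area 534.5
wrist 319 208 [653.6 276.9  85.3] rad 36.2 area 5877.5
top 416 182 [ 602.  -203.6   92.6] rad 37.5 area 741.0
top 338 182 [600.  -21.7  92.4] rad 36.9 area 729.5
top 213 157 [652.7 271.7  85.9] rad 36.1 area 337.5
scene 311 281 [400.5 197.5  89.9] rad 26.0 area 379.5
scene 208 240 [645.2 279.   85.9] rad 37.6 area 664.0
scene 316 186 [592.1 -13.3  92. ] rad 36.3 area 491.5
rod 353 [391. 183. 151.] [417. 208. 209.]
```

Request:
{"method": "step_arm", "body": {
  "series": [3,1.2,-20,0,0,0,0,-45,0,0,0,0,-38,0,0,0,0,-13,0,0,0,0,0,0,0.5,0,0,0,0,0.5,0,0,0,0,0.5,0,0,0,0,0.5]
}}

```text
clock: 34.12
eef_pos: [653.2, 276.6, 83.3]
eef_rot: [3.14, -0.001, 1.572]
wrist_force: [-1.0, -0.1, 6.1]
finger_gap: 67.1
finger_force: 25.0
```

Request:
{"method": "step_arm", "body": {
  "series": [0,0,40,0,0.5,0,0,45,0,0.5,0,0,45,0,0.5,-23.8,-55.6,0,0,0.5,-23.8,-55.6,0,0,0.5,-23.8,-55.6,0,0,0.5,-23.8,-55.6,0,0,0.5,-23.8,-55.6,0,0,0.5,-23.8,-55.6,0,0,0.5,-23.8,-55.6,0,0,0.5,0,0,0,0,0.5,0,0,0,0,0.5]
}}

```text
clock: 35.62
eef_pos: [486.2, -112.6, 212.0]
eef_rot: [3.141, -0.0, 1.571]
wrist_force: [0.9, -0.4, -3.7]
finger_gap: 67.3
finger_force: 25.0
```

```bash
python3 k.py
```

```text
35.625 [ 486.2 -112.6  212. ] [ 0.9 -0.4 -3.7] 67.2886384247935
contour 382 157 [260. 267.] 90.0 [548.  -73.1  58. ]
contour 438 197 [91. 82.] 0.0 [ 602.5 -110.4   58. ]
contour 314 96 [96. 96.] 89.1 [485.9 -20.7  58. ]
lid 11452 ((487.7023010253906, -114.55378723144531), 35.89608383178711) [ 486.11362364 -110.99493397  214.01677987]
```

Request:
{"method": "step_arm", "body": {
  "series": [0.3,0,-34,0,0.5,0,0,-36,0,0.5,0,0,0,0,0.5,0,0,-8,0,0.5,0,0,-8,0,0.5,0,0,0,0,0.5]
}}

```text
clock: 36.42
eef_pos: [486.5, -112.6, 125.9]
eef_rot: [3.142, 0.0, 1.572]
wrist_force: [-1.4, 0.2, -2.1]
finger_gap: 67.2
finger_force: 25.0
```

Request:
{"method": "step_arm", "body": {
  "series": [0,0,-8,0,0.5,0,0,-8,0,0.5,0,0,-8,0,0.5,0,0,0,0,0.5]
}}

```text
clock: 36.92
eef_pos: [486.0, -112.6, 100.9]
eef_rot: [-3.14, -0.0, 1.572]
wrist_force: [0.3, -0.2, -2.1]
finger_gap: 67.1
finger_force: 25.0
```

Request:
{"method": "step_arm", "body": {
  "series": [0,0,-7,0,0.5,0,0,-4,0,0.5,0,0,-2,0,0.5,0,0,0,0,0.5]
}}

```text
clock: 37.42
eef_pos: [486.3, -112.8, 89.1]
eef_rot: [-3.141, 0.0, 1.572]
wrist_force: [-2.7, -0.0, 3.7]
finger_gap: 67.1
finger_force: 25.0
```

Request:
{"method": "step_arm", "body": {
  "series": [0,0,-0.7,0,0.5,0,0,0,0,0.5,0,0,0,0,0.3,0,0,0,0,0.15,0,0,0,0,0.1,0,0,0,0,0.1]
}}

```text
clock: 38.17
eef_pos: [486.4, -112.8, 88.0]
eef_rot: [3.142, 0.0, 1.572]
wrist_force: [-0.9, 0.4, -0.6]
finger_gap: 84.6
finger_force: 0.0
```

Request:
{"method": "step_arm", "body": {
  "series": [0,0,30,0,0.1,0,0,50,0,0,0,0,50,0,0,0,-50,50,0,0,0,-60,0,0,0,0,-60,0,0,0,0,-60,0,0,0,0,0,0,0,0,0,0,0,0,0]
}}

```text
clock: 39.3
eef_pos: [486.4, -336.5, 262.0]
eef_rot: [-3.141, -0.001, 1.572]
wrist_force: [-0.2, -0.1, 0.6]
finger_gap: 93.8
finger_force: 0.0
```

```bash
python3 j.py; python3 -c "
import cv2;p=cv2.imread('pics/sj.png');cv2.imwrite('pics/sf.png',cv2.resize(p[100:340,160:480],None,fx=2,fy=2))"
```

```text
39.3 [ 486.4 -336.5  262. ] [-3.141e+00 -1.000e-03  1.572e+00] [-0.67  0.37  1.35  0.    1.42 -0.67]
wrist 443 42 [ 600.1 -198.4   91.4] rad 41.7 area 5903.0
top 377 231 [ 486.5 -114.3   92.5] rad 37.0 area 756.5
top 413 183 [ 600.9 -197.6   92.6] rad 37.5 area 747.5
top 338 182 [600.  -21.8  92.5] rad 36.9 area 733.5
scene 311 282 [399.1 198.2  89.9] rad 26.3 area 381.0
scene 374 189 [ 478.8 -104.7   92. ] rad 36.5 area 515.0
scene 316 185 [593.9 -14.5  91.9] rad 36.3 area 494.5
scene 360 154 [ 593.6 -189.6   92. ] rad 36.6 area 395.5
rod 350 [391. 182. 150.] [415. 207. 209.]
```

View pics/sf.png

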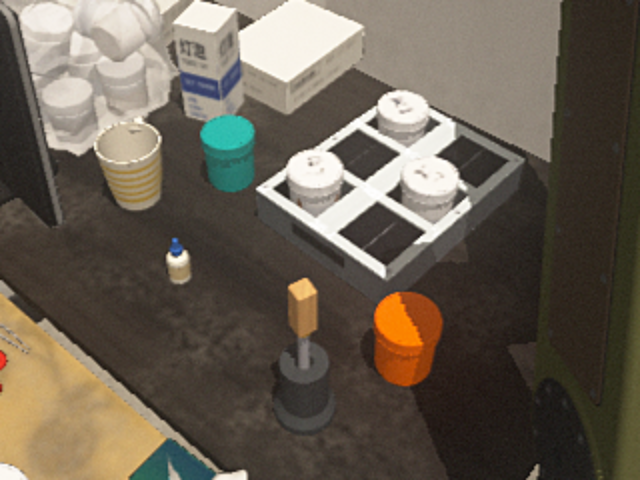

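All three jars stand at equal height in cells 2, 4 and 6 (at (430,185), (315,175) and (403,112)). The rod is in its holder, and the dropper and decoys haven't moved. The cell_6 jar shifted about 6 mm within its cell but is still seated.

```bash
python3 -c "
from cell import manip
print(manip.sign_off())"
```

```text
the job is handed in; nothing more can be done
None
```

The job is handed in: probing found cells 2, 4 and 6 empty, the rod is back in its holder, one jar stands on the floor of each of those cells, and the dropper was left where it was.

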